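# Flick the batch counter round to its studded lobe

### The job

Set the batch counter for the next batch: with a fingertip, flick its six-lobed wheel clockwise (seen from above), one click at a time and letting it settle after each click, until the lobe with the black stud rests at the arrowhead. Do not let it go past the arrowhead, and leave the jar, the ramekin and the tape roll where they stand.

Things in the scene. Friction and masses are not known exactly. Their poses are not given: they have to be found in the camera images.
- tally_counter: Batch counter's fixed body, fastened to the table: round dark steel foot 144 mm across, 13 mm high. Origin at the centre of its underside, on the wheel's axis; z up; may stand turned about z. +y points to the arrowhead. The -x side is open: a finger can sweep there along y. A fixed round cap 48 mm across covers the wheel's middle, up to 55.5 mm above the table.
- arrowhead (a point): Top of a raised arrowhead that points at the wheel, on a 30 mm wide, 46 mm high block on the counter's +y side, 64 to 80 mm from the axis; this point is 72 mm from the axis and 49.5 mm above the table.
- wheel_centre (a point): Centre of the white finger wheel, on its upright axis, 36 mm above the table. Hub 60 mm across; six equal straight lobes at 60 degrees, 12 mm wide, with round ends 16 mm across (end centres 52 mm from the axis, outermost 60 mm), from 26 to 46 mm above the table. Under the lobes, outside 41 mm from the axis, 13 mm is free down to the foot.
- tally_wheel (a joint): Wheel angle, rad; grows clockwise seen from above; 0 = studded lobe at the arrowhead. A sprung plunger clicks at each 1.047 rad, one lobe at the arrowhead; it starts 2, 3 or 4 clicks before 0. Pushing a lobe end takes 2 to 5 N; past half a click the wheel snaps to the next click and coasts no further. No stops; it also turns backward, but a turn back reads 6.283 less, not 0.
- stud (a point): Top of the black stud, 11 mm across and 5.5 mm high, on the end of one of the lobes, 52 mm from the wheel's axis, 51.5 mm above the table; the other five lobes are plain.
- salt_jar: Loose glass salt jar with a wooden lid, 72 mm across, 78 mm high, near the counter; origin at the centre of its underside. Not to be moved.
- ramekin: Loose ramekin, 99 mm across, 43 mm high, near the counter; origin at the centre of its underside. Not to be moved.
- label_tape: Loose roll of tape lying flat, 104 mm across, 25 mm high, behind the counter; origin at the centre of its underside. Not to be moved.
There are look-alikes about, which are no part of the job. Of the things shaped like the tally_counter, the steel one is meant.

How it is judged (in metres and radians):
On the way:
1. the wheel rests in the click just before the last one (value of joint tally_wheel between -1.2 and -0.9 rad), for 0.2 s.
At the end, for the whole second after the job is handed in: The wheel is at rest in the click where the studded lobe stands at the arrowhead (joint 0 within 0.12 rad), reached forward; jar, ramekin and tape are within 20 mm of where they stood (value of joint tally_wheel between -0.12 and 0.12 rad and velocity of joint tally_wheel between -0.1 and 0.1 rad/s and distance of each of salt_jar, ramekin, label_tape from where it was at the start of the episode below 0.02 m); the robot touches nothing.
It fails at once if the wheel goes past the arrowhead by more than half a click (value of joint tally_wheel above 0.53 rad).
It fails at once if the salt jar, ramekin or tape roll is moved or lifted by more than 20 mm (distance of any of salt_jar, ramekin, label_tape from where it was at the start of the episode above 0.02 m).
It also fails if it takes over 53 s, if anything falls off the work surface, if the arm or the gripper's body presses on something with over 40 N, if the wrist force passes 120 N, or if a joint passes its speed limit or range.

### The arm

A 6-joint arm with a two-finger parallel gripper is mounted at the origin on a cart in front of the work surface, level with it; the furniture and walls round the work are solid. World frame = base frame: x ahead of the robot, y to its left, z up, the work surface at z = 0. Lengths are in mm, angles in rad, forces in N, time in s.
With the tool pointing down it reaches from about 350 to 775 mm from the base axis. Payload 7.3 kg.
Tool frame: the origin (TCP) lies on the centre line of the jaws, within the pads' length; the fingertips stand 17 mm ahead of it and the grasp point (between the pads) lies 2 mm behind it; z points along the fingers, y is the line along which they close (so a half turn about z gives the same grasp; the last joint's range is limited). The gripper opens to 92 mm and grips with 3 to 60 N. Pads are 19 mm wide; open, the fingers measure 130 mm over their backs; the gripper's body (75 mm by 190 mm) begins 47 mm behind the grasp point.
Start: joints at [-1.48, 0.342, 1.524, -0, 1.275, -0.146], TCP at [123.183, -510.364, 219.641] pointing down, gripper open.
Joint ranges: [-2.53, 2.53], [-0.77, 2.02], [0.04, 2.7], [-1, 4.14], [0.28, 2.66], [-3.11, 3.11]. Speed limits (rad/s): [2.57, 2.57, 3.14, 3.14, 3.14, 3.14].

### API

Orientations are given as [roll, pitch, yaw] about the fixed x, y, z axes, in that order (R = Rz(yaw) Ry(pitch) Rx(roll)).
In Python, from plant import bot gives the robot as it stands. The module is installed in compiled form; this text tells all that it offers.
- The arm moves only by the shell command python3 -m pendant 'ROWS'. ROWS is JSON, a list of rows, each a list of 3 entries, a list of its own where there are three numbers: the shift along the world's x, y, z as a fraction of full scale, then the turn, a rotation vector about the world's x, y, z as a fraction of full scale, then the opening, from -1 (shut) to 1 (fully open), so that 0 is half open. In form: [[[tx, ty, tz], [rx, ry, rz], claw], ...]. A call has exactly 10 rows; each row shifts and turns the commanded pose from where the row before left it; what a row does not reach is not made up. Full scale, the value 1, is 30 mm for a shift and 0.12 rad for a turn. A row lasts 1/12 s, in which the tool goes at most 41.7 mm and 7.16 degrees, less where a joint would pass 70% of its speed; a pose out of reach is approached as far as the arm can. A call with a number of a shift or a turn outside -1 to 1 is refused whole. A call with a gripper value outside its range is refused whole. The fingers move at their own pace and stop on an object; the grip force is fixed at half the most. Time passes only in rows, so rows that do not move let the fingers close, or fill a call up. It gives the time, the measured TCP pose, the force, the opening and the grip force at its end, in the units of the state.
- bot.get_obs(): the state, without advancing time (a new reading comes with each control period).
- bot.capture(name): name is "scene" or "top" or "wrist"; returns the picture (384x512x3 uint8, blue, green, red); there is no depth.
- bot.camera_params(name): a dict with "fovy" (degrees; the focal length in pixels is half the picture's height over the tangent of half this angle, whatever the lens; pixels are square), "cx", "cy" (the principal point, pixels), "distortion" ([k1, k2, p1, p2, k3] as OpenCV has them; the pictures are not rectified), "camera_from_world" (4x4, takes a point from world to camera coordinates). Camera axes: x right, y down, z forward; pixel columns grow to the right and rows downward; lengths in mm; the calibration is good to about 2 mm. A picture is of the moment at which its call begins: read the wrist's pose just before it. camera_params takes no time and is no camera call; for the wrist camera it gives the pose at the moment of the call.
- bot.close_job(): hands the job in; it is judged then, once.
The state is a dict: "time": time; "joint_positions": joint angles; "dq": joint speeds; "tau": joint torques, N m; "tool_pos": TCP position; "tcp_rot": TCP orientation; "contact_force": force on the tool from outside, world axes, zero at the start; "moment": the same for the moment, N m; "grip_width": finger opening in mm; "finger_force": force on a finger pad.
Only numpy, scipy, OpenCV 4.12 (cv2) and the standard library are available. Lean on these libraries where they do the work, as an engineer would, in place of code of your own. Each camera call takes 0.05 s, during which the arm holds its last target. There are 200 camera calls.

## Working session

There is one attempt and no reset: what is moved stays moved. The work goes in short steps, Python scripts to look and compute and a shell command to move; the robot and the scene stay as the last step left them, time stands still between calls to the robot, and variables do not carry over. Pictures are saved under pics/ and viewed, at most 12 in all, crops included, and the job is handed in when it is done.

```bash
mkdir -p pics; cat > h.py <<'E'
import numpy as np,cv2
from plant import bot
def ray(n,px,z,p=None):
    p=p or bot.camera_params(n)
    f=192/np.tan(np.radians(p["fovy"])/2)
    K=np.array([[f,0,p["cx"]],[0,f,p["cy"]],[0,0,1]])
    u=cv2.undistortPoints(np.array([[px]],float),K,np.array(p["distortion"],float))[0,0]
    T=np.array(p["camera_from_world"]);R=T[:3,:3];c=-R.T@T[:3,3]
    d=R.T@np.array([u[0],u[1],1]);return c+d*(z-c[2])/d[2]
def proj(n,P,p=None):
    p=p or bot.camera_params(n)
    f=192/np.tan(np.radians(p["fovy"])/2)
    K=np.array([[f,0,p["cx"]],[0,f,p["cy"]],[0,0,1]])
    T=np.array(p["camera_from_world"])
    return cv2.projectPoints(np.array([P],float),cv2.Rodrigues(T[:3,:3])[0],T[:3,3],K,np.array(p["distortion"],float))[0].ravel()
E
python3 - <<'E'
from h import *
for n in("scene","top"):
    cv2.imwrite(f"pics/{n}0.png",bot.capture(n))
o=bot.get_obs();print(o["time"],o["tool_pos"],o["tcp_rot"],o["grip_width"])
for n in("scene","top"):
    p=bot.camera_params(n);T=np.array(p["camera_from_world"]);print(-T[:3,:3].T@T[:3,3])
E
```

```text
0.1 [ 123.14530345 -509.95877209  219.01278202] [-3.14021983e+00 -2.02665739e-04  2.36827791e-01] 91.73710032411647
[ 55.19054485 852.97775593 916.81408055]
[ 384.68176534   35.72012847 1062.98113674]
```

View pics/top0.png

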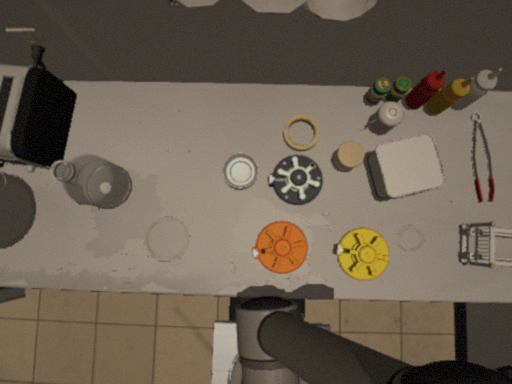

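View pics/scene0.png

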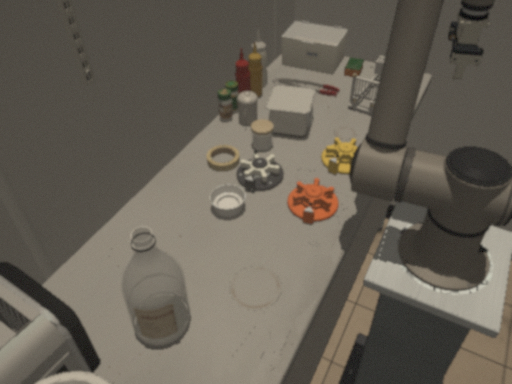

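The top view shows the steel counter at about (297,179), with its arrowhead at the left (272,180). The ramekin is at (240,171), the jar at (350,154) and the tape at (300,132). The orange and yellow counters are look-alikes. I'll zoom in on the counter next.

```bash
python3 - <<'E'
from h import *
im=cv2.imread("pics/top0.png")
c=im[140:220,255:335]
cv2.imwrite("pics/c0.png",cv2.resize(c,None,fx=7,fy=7,interpolation=cv2.INTER_CUBIC))
hsv=cv2.cvtColor(im,cv2.COLOR_BGR2HSV)
# dark foot outline
g=cv2.cvtColor(im,cv2.COLOR_BGR2GRAY)
m=((g<75).astype(np.uint8)*255)[140:215,262:330]
cs=max(cv2.findContours(m,cv2.RETR_EXTERNAL,cv2.CHAIN_APPROX_NONE)[0],key=cv2.contourArea)
(x,y),r=cv2.minEnclosingCircle(cs);print(x+262,y+140,r,ray("top",(x+262,y+140),13))
# white wheel mask
w=((g>130).astype(np.uint8))[150:208,270:324]
for n,px,z in(("jar",(350,150),78),("ram",(240,171),43),("tape",(300,132),25)):print(n,ray("top",px,z))
E
```

```text
295.0 179.82143020629883 26.510807037353516 [543.31439379 -56.29664223  13.        ]
jar [ 617.50731036 -195.7579915    78.        ]
ram [559.21042395  96.81205061  43.        ]
tape [678.28333482 -67.58501742  25.        ]
```

View pics/c0.png

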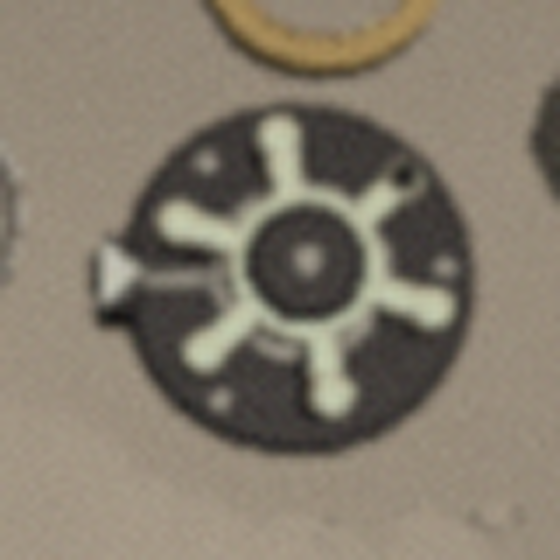

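The crop shows the stud at upper right (405,178). The arrow is at left (118,272), and no lobe is exactly at it. I'll measure this with rays and a fresh picture.

```bash
cat >> h.py <<'E'
def wheel(im=None,out=None,p=None,C=None):
    im=bot.capture("top") if im is None else im
    return im
E
python3 - <<'E'
from h import *
f=lambda x,y:(255+(x+.5)/7-.5,140+(y+.5)/7-.5)
C=ray("top",f(305,260),55.5);A=ray("top",f(118,272),49.5);print("cap",C,"arrow",A)
print("foot",ray("top",f(305,278),13))
d=A-C;print(np.hypot(d[0],d[1]),"arrow ang",np.degrees(np.arctan2(d[1],d[0])))
for px in((280,135),(178,220),(205,352),(333,392),(433,303)):
    d=ray("top",f(*px),46)-C;print(px,np.hypot(d[0],d[1]),np.degrees(np.arctan2(d[1],d[0])))
d=ray("top",f(405,175),51.5)-C;print("stud",np.hypot(d[0],d[1]),np.degrees(np.arctan2(d[1],d[0])))
im=bot.capture("top");c=im[140:220,255:335];print(bot.get_obs()["time"], np.abs(c.astype(int)-cv2.imread("pics/c0.png")[3::7,3::7]).mean())
cv2.imwrite("pics/c1.png",cv2.resize(c,None,fx=7,fy=7,interpolation=cv2.INTER_CUBIC))
E
```

```text
cap [545.56615886 -60.90653482  55.5       ] arrow [539.93057386  10.66128769  49.5       ]
foot [545.06324558 -65.07203034  13.        ]
71.7893657690477 arrow ang 94.5024467898347
(280, 135) 51.558170900114625 10.549107839866682
(178, 220) 51.17355116215814 71.82270448745982
(205, 352) 51.39698029780176 133.60841366194367
(333, 392) 51.16690734572528 -166.05507000126892
(433, 303) 52.532378822970074 -105.47856520381258
stud 52.200246475588436 -47.8821377605028
0.15 2.331822916666667
```

View pics/c1.png

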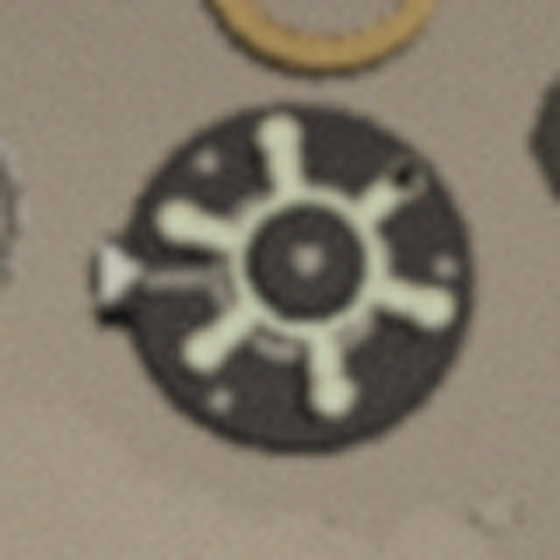

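The wheel reads about 22° off a click, with the stud at about -217° from the arrow. The counter is turned by about 4.5° and centred near (545,-62). I'll approach with the jaws shut and measure again there.

```bash
python3 -m pendant '[[[0.55,0.63,0],[0,0,0.59],-1],[[0.55,0.63,0],[0,0,0.59],-1],[[0.55,0.63,0],[0,0,0.59],-1],[[0.55,0.63,0],[0,0,0.59],-1],[[0.55,0.63,0],[0,0,0.59],-1],[[0.55,0.63,0],[0,0,0.59],-1],[[0.55,0.63,0],[0,0,0.59],-1],[[0.55,0.63,0],[0,0,0.59],-1],[[0.55,0.63,0],[0,0,0.59],-1],[[0.55,0.63,0],[0,0,0.59],-1]]'
python3 -m pendant '[[[0.55,0.63,0],[0,0,0.59],-1],[[0.55,0.63,0],[0,0,0.59],-1],[[0.55,0.63,0],[0,0,0.59],-1],[[0.55,0.63,0],[0,0,0.59],-1],[[0.55,0.63,0],[0,0,0.59],-1],[[0.55,0.63,0],[0,0,0.59],-1],[[0.55,0.63,0],[0,0,0.59],-1],[[0.55,0.63,0],[0,0,0.59],-1],[[0.55,0.63,0],[0,0,0.59],-1],[[0.55,0.63,0],[0,0,0.59],-1]]'
python3 - <<'E'
from h import *
a=bot.capture("top");b=bot.capture("wrist")
c=a[130:230,230:350]
c=cv2.resize(c,(480,400),interpolation=cv2.INTER_CUBIC)
cv2.imwrite("pics/c2.png",np.hstack([c,cv2.resize(b,None,fx=.625,fy=.625)[:,:320] if 0 else cv2.copyMakeBorder(cv2.resize(b,(320,240)),0,160,0,0,0)]))
o=bot.get_obs();print(o["time"],o["tool_pos"],o["tcp_rot"],o["joint_positions"])
E
```

```text
time: 0.98
tool_pos: [288.7, -320.2, 219.5]
tcp_rot: [-3.141, -0.0, 0.948]
contact_force: [0.7, -0.2, -0.8]
grip_width: 29.9
finger_force: 0.0
time: 1.82
tool_pos: [453.7, -131.2, 219.5]
tcp_rot: [-3.141, -0.0, 1.656]
contact_force: [0.6, -0.3, 1.0]
grip_width: 0.4
finger_force: 0.0
1.9167 [ 454.63504832 -130.12219736  219.38492769] [ 3.14108182e+00 -8.16418563e-04  1.65797214e+00] [-4.41701966e-01  2.46758156e-01  1.66045252e+00  1.01980003e-03
  1.23435303e+00 -5.29214225e-01]
```

View pics/c2.png

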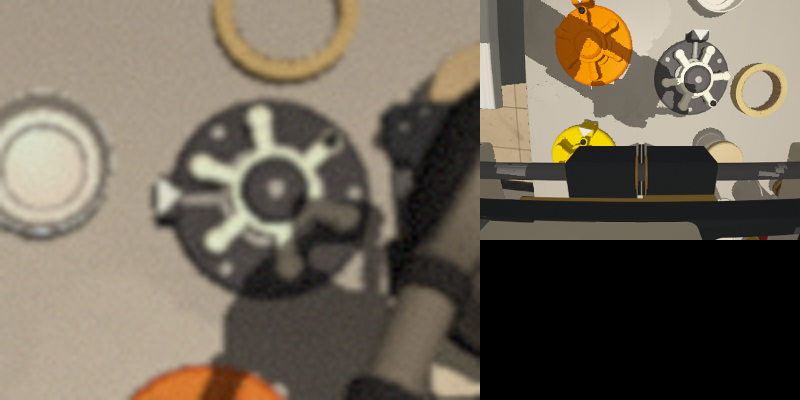

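Nothing has changed: the wheel still sits about 22° past a click, and the stud is at the upper right of the wheel in the top crop (330,137). I'll lower the shut fingers beside the -x side, behind the lobe.

```bash
python3 -m pendant '[[[0.5,0.03,0],[0,0,0],-1],[[0.5,0.03,-0.6],[0,0,0],-1],[[0,0,-0.9],[0,0,0],-1],[[0,0,-0.9],[0,0,0],-1],[[0,0,-0.9],[0,0,0],-1],[[0,0,-0.9],[0,0,0],-1],[[0,0,-0.9],[0,0,0],-1],[[0,0,-0.8],[0,0,0],-1],[[0,0,0],[0,0,0],-1],[[0,0,0],[0,0,0],-1]]'
cat >> h.py <<'E'
def look(name):
    p=bot.camera_params("wrist");b=bot.capture("wrist");a=bot.capture("top")
    c=cv2.resize(a[130:230,230:350],(360,300),interpolation=cv2.INTER_CUBIC)
    cv2.imwrite(name,np.hstack([c,cv2.resize(b,(400,300))]))
    cv2.imwrite(name.replace("pics/","")+"_a.png",a)
    o=bot.get_obs();print(o["time"],o["tool_pos"],o["contact_force"])
E
python3 -c "
from h import *
look('pics/d0.png')"
```

```text
time: 2.75
tool_pos: [482.2, -130.7, 42.0]
tcp_rot: [-3.139, -0.001, 1.652]
contact_force: [-0.4, -0.1, 0.9]
grip_width: 0.5
finger_force: 0.0
2.85 [ 483.89520807 -131.25330884   43.96786888] [ 0.32069616  1.26362749 -0.62702794]
```

View pics/d0.png

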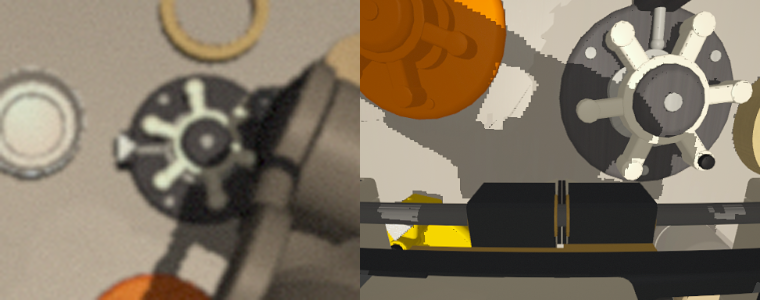

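The wrist view shows the wheel clearly. Its centre is at (673,102), the lobe to push at (587,110), the stud at (706,160), and the fingers are behind that lobe. I'll do the first flick toward +y, then retract.

```bash
python3 -m pendant '[[[-0.03,0.33,0],[0,0,0],-1],[[-0.03,0.33,0],[0,0,0],-1],[[-0.03,0.33,0],[0,0,0],-1],[[-0.01,0.17,0],[0,0,0],-1],[[-0.01,0.17,0],[0,0,0],-1],[[-0.01,0.17,0],[0,0,0],-1],[[-0.01,0.17,0],[0,0,0],-1],[[-0.4,-0.03,0],[0,0,0],-1],[[-0.4,-0.03,0],[0,0,0],-1],[[0,0,0],[0,0,0],-1]]'
python3 -c "
from h import *
look('pics/d1.png')"
```

```text
time: 3.68
tool_pos: [453.2, -81.6, 42.3]
tcp_rot: [-3.139, -0.001, 1.653]
contact_force: [-1.0, 0.6, 0.5]
grip_width: 0.7
finger_force: 0.0
3.7833 [455.63728319 -82.29274069  42.78577756] [-0.14022959 -0.23595092  0.73211387]
```

View pics/d1.png

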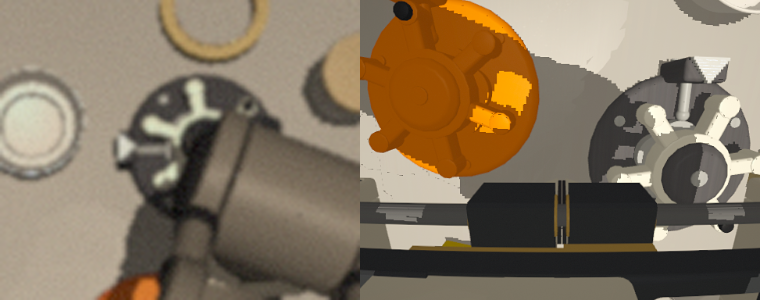

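The wheel hasn't moved. The push either fell short of half a click or missed, so I'll check where the fingertips project and measure the lobes in the wrist view.

```bash
python3 - <<'E'
from h import *
from scipy.spatial.transform import Rotation as R
p=bot.camera_params("wrist");o=bot.get_obs()
Rm=R.from_euler('xyz',o["tcp_rot"]).as_matrix()
s=lambda q:(np.round(q[0]*400/512+360),np.round(q[1]*300/384))
for a in((0,0,17),(9.5,19,17),(9.5,-19,17),(9.5,19,-30),(9.5,-19,-30)):
    print(a,s(proj("wrist",o["tool_pos"]+Rm@np.array(a),p)))
u=lambda x,y:((x-360)*512/400,y*384/300)
C=ray("wrist",u(697,178),55.5,p);A=ray("wrist",u(712,70),49.5,p);print(C,A)
for px in((655,120),(720,112)):
    d=ray("wrist",u(*px),46,p)-C;print(np.hypot(d[0],d[1]),np.degrees(np.arctan2(d[1],d[0])))
d=A-C;print(np.hypot(d[0],d[1]),np.degrees(np.arctan2(d[1],d[0])))
E
```

```text
(0, 0, 17) (np.float64(563.0), np.float64(179.0))
(9.5, 19, 17) (np.float64(587.0), np.float64(168.0))
(9.5, -19, 17) (np.float64(539.0), np.float64(168.0))
(9.5, 19, -30) (np.float64(594.0), np.float64(192.0))
(9.5, -19, -30) (np.float64(532.0), np.float64(192.0))
[546.70839982 -62.79566059  55.5       ] [544.0244579    8.58629983  49.5       ]
48.76032194921996 132.63450587977468
46.85854130778749 75.88253196953072
71.43240033671738 92.1532910736107
```

```bash
python3 - <<'E'
from h import *
b=bot.capture("wrist");cv2.imwrite("pics/w1.png",cv2.convertScaleAbs(cv2.resize(b[170:384,80:440],(792,471)),alpha=1.8,beta=25))
E
```

```text
(no output)
```

View pics/w1.png

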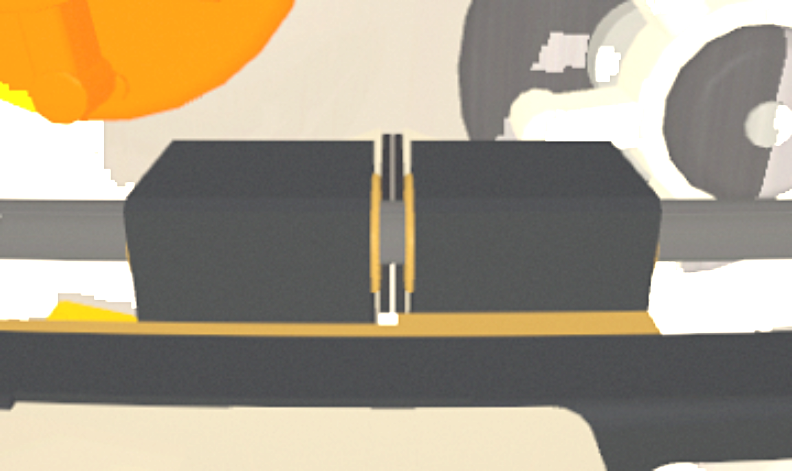

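The tips are thin blades in the middle of the wrist view, about 6 mm across, with the wide blocks higher up. The sweep therefore passed outside the lobe. I'll re-enter with the TCP 48 mm from the axis.

```bash
python3 -m pendant '[[[0.03,-0.57,0],[0,0,0],-1],[[0.03,-0.57,0],[0,0,0],-1],[[0.49,0.03,0],[0,0,0],-1],[[0.49,0.03,0],[0,0,0],-1],[[0.49,0.03,0],[0,0,0],-1],[[-0.02,0.4,0],[0,0,0],-1],[[-0.01,0.23,0],[0,0,0],-1],[[-0.01,0.17,0],[0,0,0],-1],[[-0.01,0.17,0],[0,0,0],-1],[[-0.01,0.13,0],[0,0,0],-1]]'
python3 -c "
from h import *
look('pics/d2.png')"
```

```text
time: 4.67
tool_pos: [498.8, -79.9, 42.6]
tcp_rot: [-3.141, -0.0, 1.653]
contact_force: [-1.1, 0.8, -0.4]
grip_width: 0.5
finger_force: 0.0
4.7667 [498.97902584 -80.03435122  42.71623573] [-0.24177852 -0.44491502 -0.12251377]
```

View pics/d2.png

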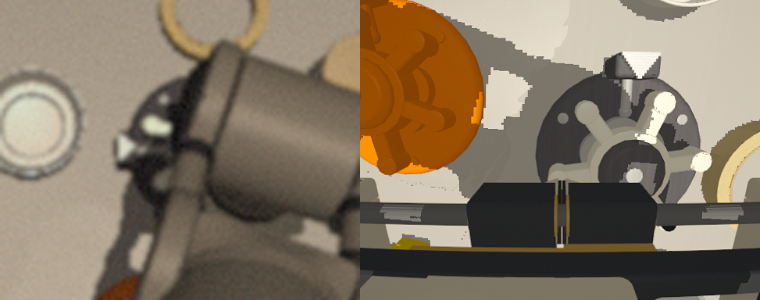

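The finger now sits just behind the lobe at (557,173) in the wrist view, and the wheel is unmoved. From here I'll measure wheel angles numerically by sampling the ring at lobe-end radius.

```bash
cat >> h.py <<'E'
C0=np.array([546,-62.]);ARR=93.5
def ring(n="wrist",ref=None):
    """lobe angles, counter-clockwise degrees from the arrow (clockwise click lowers them by 60)"""
    p=bot.camera_params(n);b=cv2.GaussianBlur(bot.capture(n),(3,3),0)
    g=b.max(2).astype(int);out={}
    for z,r,k in((46,49,"lobe"),(51.5,52,"stud")):
        L=[]
        for t in range(-180,180,6):
            a=np.radians(t+ARR);x,y=proj(n,[C0[0]+r*np.cos(a),C0[1]+r*np.sin(a),z],p)
            ok=0<=x<512 and 0<=y<(226 if n=="wrist" else 384)
            L.append(f"{t}:{g[int(y+.5),int(x+.5)]}" if ok else None)
        print(k," ".join(s for s in L if s))
    o=bot.get_obs();print(o["time"],o["tool_pos"].round(1),o["contact_force"].round(1))
E
python3 -c "
from h import *
ring()"
python3 -m pendant '[[[-0.01,0.13,0],[0,0,0],-1],[[-0.01,0.13,0],[0,0,0],-1],[[0,0,0],[0,0,0],-1],[[0,0,0],[0,0,0],-1],[[0,0,0],[0,0,0],-1],[[0,0,0],[0,0,0],-1],[[0,0,0],[0,0,0],-1],[[0,0,0],[0,0,0],-1],[[0,0,0],[0,0,0],-1],[[0,0,0],[0,0,0],-1]]'
python3 -c "
from h import *
ring()"
```

```text
lobe -90:216 -84:255 -78:255 -72:147 -66:110 -60:113 -54:111 -48:110 -42:210 -36:183 -30:113 -24:255 -18:255 -12:146 -6:134 0:111 6:134 12:112 18:59 24:59 30:58 36:161 42:160 48:86 54:59 60:58 66:59 72:59 78:59 84:67 90:143 96:160
stud -90:114 -84:255 -78:255 -72:211 -66:212 -60:211 -54:196 -48:104 -42:109 -36:115 -30:115 -24:248 -18:255 -12:255 -6:137 0:60 6:123 12:115 18:58 24:59 30:58 36:162 42:161 48:81 54:58 60:59 66:60 72:60 78:60 84:143 90:164
4.8167 [499.2 -80.5  42.8] [0.4 0.2 0.7]
time: 5.65
tool_pos: [498.8, -73.0, 42.7]
tcp_rot: [3.141, 0.0, 1.653]
contact_force: [-0.1, 0.1, 0.1]
grip_width: 0.3
finger_force: 0.0
lobe -84:255 -78:255 -72:143 -66:112 -60:113 -54:110 -48:109 -42:208 -36:209 -30:110 -24:255 -18:255 -12:161 -6:131 0:58 6:103 12:109 18:57 24:58 30:58 36:159 42:159 48:61 54:58 60:58 66:59 72:60 78:58 84:90
stud -78:255 -72:229 -66:211 -60:213 -54:109 -48:108 -42:109 -36:199 -30:114 -24:255 -18:255 -12:255 -6:136 0:59 6:56 12:113 18:57 24:59 30:58 36:160 42:159 48:63 54:56 60:58 66:59 72:58 78:58 84:141
5.7 [498.8 -73.   42.6] [0.6 0.3 0.1]
```

```bash
python3 - <<'E'
from h import *
from scipy.spatial.transform import Rotation as R
p=bot.camera_params("wrist");o=bot.get_obs()
Rm=R.from_euler('xyz',o["tcp_rot"]).as_matrix()
b=bot.capture("wrist")
T=np.array(p["camera_from_world"]);c=-T[:3,:3].T@T[:3,3];print("cam in tool",Rm.T@(c-o["tool_pos"]))
for a in((0,0,17),(9.5,0,17),(9.5,0,0),(9.5,0,-20)):
    print(a,proj("wrist",o["tool_pos"]+Rm@np.array(a),p))
crop=cv2.convertScaleAbs(b[130:280,160:360],alpha=1.4,beta=20)
cv2.imwrite("pics/w2.png",cv2.resize(crop,(800,600),interpolation=cv2.INTER_CUBIC))
E
```

```text
cam in tool [  70.48701399   -1.18078403 -165.4114229 ]
(0, 0, 17) [259.49262291 229.3668251 ]
(9.5, 0, 17) [259.52284992 215.07656413]
(9.5, 0, 0) [259.6960272  224.54873031]
(9.5, 0, -20) [259.9457007  238.21896128]
```

View pics/w2.png

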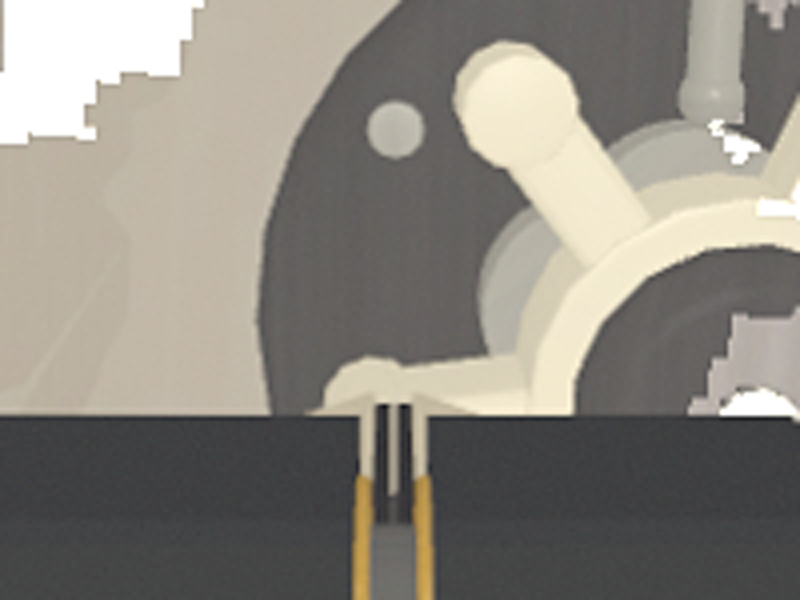

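```bash
python3 - <<'E'
from h import *
p=bot.camera_params("wrist")
L=ray("wrist",(290.5,156.7),46,p);print(L)
d=L[:2]-C0;print(np.hypot(*d),np.degrees(np.arctan2(d[1],d[0])))
# cap edge: left point of cap circle at crop (575,390), z 55.5
print(ray("wrist",(160+575/4,130+390/4),55.5,p))
L2=ray("wrist",(160+325/4,130+390/4),46,p);print("left end of lobe",L2, "tip plane", ray("wrist",(258,231),25.7,p),ray("wrist",(258,231),42,p))
E
```

```text
[510.84531083 -23.206327    46.        ]
52.35266216237294 132.1827589881327
[520.82180604 -58.57559727  55.5       ]
left end of lobe [487.72865155 -64.90232837  46.        ] tip plane [497.92505384 -74.15587203  25.7       ] [497.37892785 -67.78160337  42.        ]
```

Both cameras agree the wheel is unmoved and that the TCP is over the lobe in plan, yet there is no force. The blades must end higher than I assumed. I'll back off, drop 9 mm and push again.

```bash
python3 -m pendant '[[[0.03,-0.5,0],[0,0,0],-1],[[0.03,-0.5,0],[0,0,0],-1],[[0,0,0],[0,0,0],-1],[[0,0,-0.3],[0,0,0],-1],[[0,0,0],[0,0,0],-1],[[-0.02,0.3,0],[0,0,0],-1],[[-0.02,0.3,0],[0,0,0],-1],[[-0.01,0.2,0],[0,0,0],-1],[[-0.01,0.2,0],[0,0,0],-1],[[0,0,0],[0,0,0],-1]]'
python3 - <<'E'
from h import *
ring()
from scipy.spatial.transform import Rotation as R
o=bot.get_obs();Rm=R.from_euler('xyz',o["tcp_rot"]).as_matrix()
im=bot.capture("scene");cv2.imwrite("sc.png",im)
for a in((0,0,17),(0,0,0),(0,0,-49),(0,0,-100)):print(a,proj("scene",o["tool_pos"]+Rm@np.array(a)))
E
```

```text
time: 6.58
tool_pos: [497.8, -70.9, 33.4]
tcp_rot: [-3.14, -0.001, 1.654]
contact_force: [-0.4, 1.0, -0.2]
grip_width: 0.2
finger_force: 0.0
lobe -78:204 -72:107 -66:107 -60:112 -54:152 -48:158 -42:162 -36:138 -30:139 -24:58 -18:115 -12:115 -6:116 0:119 6:129 12:160 18:160 24:105 30:58 36:58 42:59 48:58 54:58 60:57 66:156 72:160 78:159
stud -72:134 -66:211 -60:211 -54:209 -48:160 -42:243 -36:230 -30:140 -24:56 -18:116 -12:114 -6:113 0:119 6:56 12:160 18:161 24:135 30:59 36:58 42:59 48:58 54:57 60:96 66:162 72:160 78:159
6.6333 [498.5 -71.4  33.7] [ 0.1 -0.4  0.9]
(0, 0, 17) [275.2758629  173.72969522]
(0, 0, 0) [275.33647726 169.41062836]
(0, 0, -49) [275.51806515 156.53627889]
(0, 0, -100) [275.71870851 142.42151102]
```

The wheel has now turned about 22° clockwise, with lobes near 16° and 75°. I'll retract outward and let it settle.

```bash
python3 -m pendant '[[[-0.4,-0.02,0],[0,0,0],-1],[[-0.4,-0.02,0],[0,0,0],-1],[[0,0,0],[0,0,0],-1],[[0,0,0],[0,0,0],-1],[[0,0,0],[0,0,0],-1],[[0.02,-0.33,0],[0,0,0],-1],[[0.02,-0.33,0],[0,0,0],-1],[[0.02,-0.33,0],[0,0,0],-1],[[0.02,-0.33,0],[0,0,0],-1],[[0,0,0],[0,0,0],-1]]'
python3 - <<'E'
from h import *
ring()
E
```

```text
time: 7.52
tool_pos: [477.8, -116.2, 33.6]
tcp_rot: [3.141, 0.001, 1.651]
contact_force: [-0.5, -0.1, -0.3]
grip_width: 0.2
finger_force: 0.0
lobe -132:207 -126:207 -120:207 -114:252 -108:252 -102:249 -96:113 -90:115 -84:113 -78:206 -72:205 -66:204 -60:204 -54:251 -48:251 -42:252 -36:133 -30:109 -24:107 -18:111 -12:109 -6:108 0:109 6:252 12:252 18:254 24:135 30:57 36:113 42:114 48:116 54:120 60:57 66:159 72:158 78:155 84:59 90:58 96:58 102:57 108:58 114:57 120:140 126:159 132:157
stud -126:206 -120:206 -114:224 -108:252 -102:112 -96:113 -90:113 -84:114 -78:120 -72:133 -66:204 -60:204 -54:203 -48:251 -42:251 -36:204 -30:204 -24:204 -18:170 -12:100 -6:107 0:109 6:144 12:252 18:252 24:131 30:67 36:109 42:114 48:118 54:119 60:87 66:160 72:159 78:157 84:59 90:59 96:58 102:58 108:59 114:103 120:146 126:158
7.5667 [ 477.4 -115.2   33.6] [ 0.1  0.9 -0.4]
```

```bash
cat >> h.py <<'E'
def fine():
    """lobe centres by 1-degree profile: runs brighter than both sides at r=52,z=46"""
    p=bot.camera_params("wrist");b=cv2.GaussianBlur(bot.capture("wrist"),(3,3),0);g=b[:,:,2].astype(int)
    hsv=cv2.cvtColor(b,cv2.COLOR_BGR2HSV).astype(int);T=np.arange(-180,180)
    V=[]
    for t in T:
        a=np.radians(t+ARR);x,y=proj("wrist",[C0[0]+52*np.cos(a),C0[1]+52*np.sin(a),46],p)
        V.append(g[int(y+.5),int(x+.5)] if 0<=x<512 and 0<=y<226 else -1)
    V=np.array(V);k=[]
    best=[]
    for ph in range(60):   # wheel phase: contrast between lobe ends and gaps
        on=[v for t,v in zip(T,V) if v>=0 and abs((t-ph+30)%60-30)<=6]
        off=[v for t,v in zip(T,V) if v>=0 and abs((t-ph+30)%60-30)>=13]
        best.append(np.mean(on)-np.mean(off))
    i=int(np.argmax(best));print("phase",i,"contrast",round(best[i]),"vis",T[V>=0].min(),T[V>=0].max())
    x=[]
    for c in range(-180+i%60,180,60):
        a=np.radians(c+ARR);u=proj("wrist",[C0[0]+52*np.cos(a),C0[1]+52*np.sin(a),51.5],p)
        if 5<=u[0]<507 and 5<=u[1]<222:
            q=b[int(u[1])-3:int(u[1])+4,int(u[0])-3:int(u[0])+4].max(2);x.append((c,int(np.median(q)),int(q.min())))
    print("lobe tops (deg,median,min)",x)
    o=bot.get_obs();print(o["time"],o["tool_pos"].round(1),o["contact_force"].round(1))
E
python3 -c "
from h import *
fine()"
python3 -m pendant '[[[-0.2,-0.5,0.3],[0,0,0],-1],[[0,-0.5,0.3],[0,0,0],-1],[[0,-0.5,0.3],[0,0,0],-1],[[0,0,0],[0,0,0],-1],[[0,0,0],[0,0,0],-1],[[0,0,0],[0,0,0],-1],[[0,0,0],[0,0,0],-1],[[0,0,0],[0,0,0],-1],[[0,0,0],[0,0,0],-1],[[0,0,0],[0,0,0],-1]]'
python3 -c "
from h import *
fine();b=bot.capture('wrist');cv2.imwrite('pics/w3.png',cv2.convertScaleAbs(cv2.resize(b,(800,600)),alpha=1.2,beta=10))"
```

```text
phase 11 contrast 100 vis -130 132
lobe tops (deg,median,min) [(-109, 252, 203), (-49, 251, 246), (11, 252, 252), (71, 159, 158)]
7.6167 [ 477.1 -114.5   33.5] [ 0.3  0.4 -0.3]
time: 8.45
tool_pos: [471.1, -158.3, 60.4]
tcp_rot: [-3.141, -0.0, 1.653]
contact_force: [-0.4, 0.4, 1.2]
grip_width: 0.4
finger_force: 0.0
phase 10 contrast 61 vis -180 179
lobe tops (deg,median,min) [(-170, 24, 22), (-110, 243, 239), (-50, 239, 219), (70, 244, 243), (130, 150, 149)]
8.5 [ 471.1 -158.4   60.5] [0.8 0.  0.3]
```

View pics/w3.png

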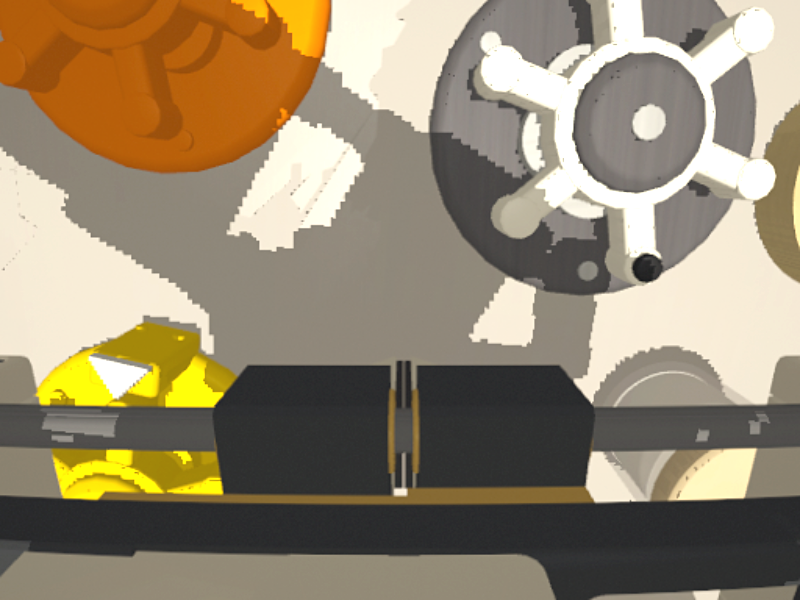

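The wrist view shows the stud lobe at (648,267), about 170° short of the arrow, or roughly 3 clicks. The wheel rests near phase 10-12°. I'll push the next lobe and see where it settles.

```bash
python3 -m pendant '[[[0.385,0.39,0],[0,0,0],-1],[[0.385,0.39,0],[0,0,0],-1],[[0.385,0.39,0],[0,0,0],-1],[[0,0,-0.47],[0,0,0],-1],[[0,0,-0.47],[0,0,0],-1],[[-0.02,0.4,0],[0,0,0],-1],[[-0.02,0.4,0],[0,0,0],-1],[[-0.02,0.3,0],[0,0,0],-1],[[-0.01,0.23,0],[0,0,0],-1],[[-0.01,0.17,0],[0,0,0],-1]]'
python3 -c "
from h import *
fine()"
python3 -m pendant '[[[-0.4,-0.02,0],[0,0,0],-1],[[-0.4,-0.02,0],[0,0,0],-1],[[0.02,-0.33,0],[0,0,0],-1],[[0.02,-0.33,0],[0,0,0],-1],[[0.02,-0.33,0],[0,0,0],-1],[[0.02,-0.33,0],[0,0,0],-1],[[0,0,0],[0,0,0],-1],[[0,0,0],[0,0,0],-1],[[0,0,0],[0,0,0],-1],[[0,0,0],[0,0,0],-1]]'
python3 -c "
from h import *
fine();ring()"
```

```text
time: 9.38
tool_pos: [501.4, -78.6, 32.2]
tcp_rot: [-3.138, 0.0, 1.653]
contact_force: [-2.7, -4.6, -0.8]
grip_width: 0.4
finger_force: 2.3
phase 28 contrast 88 vis -87 90
lobe tops (deg,median,min) [(-32, 255, 255), (28, 162, 162)]
9.4333 [502.  -77.6  32.4] [-0.4  1.  -0.2]
time: 10.27
tool_pos: [481.7, -119.2, 32.3]
tcp_rot: [-3.141, -0.0, 1.653]
contact_force: [0.6, -0.1, 0.5]
grip_width: 0.6
finger_force: 0.0
phase 23 contrast 92 vis -136 138
lobe tops (deg,median,min) [(-97, 252, 219), (-37, 251, 251), (23, 253, 253), (83, 159, 158)]
10.3167 [ 481.8 -119.1   32.4] [-0.6 -0.5  0.3]
lobe -138:208 -132:208 -126:207 -120:207 -114:207 -108:178 -102:253 -96:253 -90:128 -84:182 -78:206 -72:206 -66:205 -60:205 -54:205 -48:204 -42:252 -36:252 -30:154 -24:121 -18:112 -12:110 -6:108 0:110 6:108 12:210 18:253 24:254 30:165 36:96 42:114 48:118 54:119 60:75 66:58 72:58 78:160 84:158 90:65 96:59 102:58 108:57 114:58 120:58 126:139 132:142 138:40
stud -132:207 -126:207 -120:206 -114:114 -108:113 -102:253 -96:253 -90:114 -84:114 -78:121 -72:206 -66:204 -60:204 -54:204 -48:204 -42:249 -36:251 -30:251 -24:205 -18:196 -12:94 -6:107 0:110 6:114 12:179 18:253 24:253 30:255 36:135 42:99 48:119 54:117 60:118 66:60 72:59 78:161 84:159 90:58 96:57 102:58 108:59 114:58 120:57 126:138 132:160
10.3667 [ 481.8 -119.1   32.4] [-0.2 -0.4 -0.3]
```

```bash
Z='[[0,0,0],[0,0,0],-1]'; python3 -m pendant '[[[0,0,0],[0,0,0],-1],[[0,0,0],[0,0,0],-1],[[0,0,0],[0,0,0],-1],[[0,0,0],[0,0,0],-1],[[0,0,0],[0,0,0],-1],[[0,0,0],[0,0,0],-1],[[0,0,0],[0,0,0],-1],[[0,0,0],[0,0,0],-1],[[0,0,0],[0,0,0],-1],[[0,0,0],[0,0,0],-1]]' >/dev/null
python3 -c "
from h import *
fine()"
python3 -m pendant '[[[0,0,0],[0,0,0],-1],[[0,0,0],[0,0,0],-1],[[0,0,0],[0,0,0],-1],[[0,0,0],[0,0,0],-1],[[0,0,0],[0,0,0],-1],[[0,0,0],[0,0,0],-1],[[0,0,0],[0,0,0],-1],[[0,0,0],[0,0,0],-1],[[0,0,0],[0,0,0],-1],[[0,0,0],[0,0,0],-1]]' >/dev/null
python3 -c "
from h import *
fine()"
```

```text
phase 23 contrast 90 vis -136 138
lobe tops (deg,median,min) [(-97, 252, 213), (-37, 251, 251), (23, 253, 253), (83, 159, 158)]
11.25 [ 481.8 -119.5   32.4] [ 0.3 -0.4  0.7]
phase 22 contrast 90 vis -136 138
lobe tops (deg,median,min) [(-98, 252, 234), (-38, 251, 251), (22, 253, 253), (82, 160, 159)]
12.1333 [ 481.8 -119.5   32.4] [-0.2 -0.   0.6]
```

The wheel holds wherever friction leaves it (stud now about 142° short, phase 22°), so I'll carry each lobe all the way to the click. First I push the current lobe down to 60°.

```bash
python3 -m pendant '[[[-0.04,0.63,0],[0,0,0],-1],[[-0.04,0.62,0],[0,0,0],-1],[[0.35,0.02,0],[0,0,0],-1],[[0.35,0.02,0],[0,0,0],-1],[[-0.02,0.27,0],[0,0,0],-1],[[-0.01,0.23,0],[0,0,0],-1],[[-0.01,0.17,0],[0,0,0],-1],[[-0.01,0.15,0],[0,0,0],-1],[[0,0,0],[0,0,0],-1],[[0,0,0],[0,0,0],-1]]'
python3 -c "
from h import *
fine();ring()"
```

```text
time: 12.97
tool_pos: [498.2, -55.6, 32.5]
tcp_rot: [-3.141, -0.0, 1.653]
contact_force: [0.0, -1.0, 1.0]
grip_width: 0.5
finger_force: 0.5
phase 56 contrast 114 vis -61 63
lobe tops (deg,median,min) [(-4, 253, 182), (56, 156, 155)]
13.0167 [498.2 -55.7  32.4] [ 1.1 -1.4  1.3]
lobe -54:137 -48:136 -42:53 -36:110 -30:55 -24:56 -18:56 -12:53 -6:253 0:155 6:132 12:108 18:55 24:56 30:55 36:55 42:56 48:137 54:156 60:155
stud -54:237 -48:138 -42:107 -36:204 -30:134 -24:55 -18:56 -12:56 -6:253 0:250 6:154 12:112 18:55 24:56 30:56 36:55 42:56 48:147 54:156 60:155
13.0667 [498.2 -55.7  32.4] [ 0.3 -0.4  1.6]
```

```bash
python3 -m pendant '[[[-0.35,-0.02,0],[0,0,0],-1],[[-0.35,-0.02,0],[0,0,0],-1],[[0.03,-0.5,0],[0,0,0],-1],[[0.03,-0.5,0],[0,0,0],-1],[[0.03,-0.5,0],[0,0,0],-1],[[0.03,-0.5,0],[0,0,0],-1],[[0,0,0],[0,0,0],-1],[[0,0,0],[0,0,0],-1],[[0,0,0],[0,0,0],-1],[[0,0,0],[0,0,0],-1]]'
python3 - <<'E'
from h import *
fine();ring()
# arrow direction: bright cream/grey arrow top on block; sample ring r=72,z=49.5 and the lobe ring from the top camera too
p=bot.camera_params("wrist");b=bot.capture("wrist");cv2.imwrite("w4.png",b)
g=b.max(2)
for r in (66,70,74,78):
    print(r,[int(g[int(y),int(x)]) for x,y in (proj("wrist",[C0[0]+r*np.cos(np.radians(t+ARR)),C0[1]+r*np.sin(np.radians(t+ARR)),49.5],p) for t in range(-16,17,2)) if 0<=x<512 and 0<=y<384])
E
```

```text
time: 13.9
tool_pos: [481.1, -116.4, 32.3]
tcp_rot: [-3.141, -0.001, 1.653]
contact_force: [-0.3, -0.6, -0.9]
grip_width: 0.3
finger_force: 0.0
phase 55 contrast 88 vis -131 133
lobe tops (deg,median,min) [(-125, 252, 242), (-65, 251, 230), (-5, 251, 251), (55, 234, 155), (115, 29, 26)]
13.95 [ 481.2 -116.5   32.3] [ 0.4 -0.1  0.3]
lobe -132:228 -126:253 -120:253 -114:206 -108:185 -102:123 -96:112 -90:112 -84:138 -78:205 -72:204 -66:251 -60:251 -54:136 -48:202 -42:114 -36:104 -30:108 -24:108 -18:111 -12:108 -6:252 0:252 6:150 12:132 18:91 24:111 30:112 36:114 42:114 48:117 54:179 60:158 66:101 72:58 78:59 84:59 90:59 96:58 102:58 108:144 114:23 120:24 126:55 132:115
stud -126:252 -120:249 -114:114 -108:111 -102:113 -96:113 -90:113 -84:113 -78:120 -72:178 -66:251 -60:251 -54:212 -48:203 -42:204 -36:204 -30:204 -24:204 -18:156 -12:99 -6:252 0:251 6:251 12:133 18:140 24:110 30:111 36:114 42:114 48:118 54:253 60:159 66:126 72:59 78:59 84:58 90:58 96:58 102:91 108:163 114:30 120:23 126:57
14.0 [ 481.3 -116.6   32.4] [-0.7 -0.1 -0.8]
66 [202, 203, 203, 203, 103, 109, 109, 106, 235, 235, 106, 110, 115, 107, 105, 92, 48]
70 [203, 203, 202, 202, 89, 106, 100, 233, 234, 236, 235, 100, 109, 115, 111, 93, 48]
74 [202, 202]
78 []
```

The lobes are now about 4° past the click, measured against the arrow tip at +1°, with the stud at about 117°. The next push carries the stud lobe one click, to about 60°, stopping 3 mm shorter.

```bash
python3 -m pendant '[[[0.36,0.02,0],[0,0,0],-1],[[0.36,0.02,0],[0,0,0],-1],[[-0.03,0.43,0],[0,0,0],-1],[[-0.03,0.43,0],[0,0,0],-1],[[-0.02,0.33,0],[0,0,0],-1],[[-0.02,0.27,0],[0,0,0],-1],[[-0.01,0.2,0],[0,0,0],-1],[[-0.01,0.13,0],[0,0,0],-1],[[0,0.08,0],[0,0,0],-1],[[0,0,0],[0,0,0],-1]]'
python3 -c "
from h import *
fine()"
python3 -m pendant '[[[-0.35,-0.02,0],[0,0,0],-1],[[-0.35,-0.02,0],[0,0,0],-1],[[0.03,-0.5,0],[0,0,0],-1],[[0.03,-0.5,0],[0,0,0],-1],[[0.03,-0.5,0],[0,0,0],-1],[[0.02,-0.4,0],[0,0,0],-1],[[0,0,0],[0,0,0],-1],[[0,0,0],[0,0,0],-1],[[0,0,0],[0,0,0],-1],[[0,0,0],[0,0,0],-1]]'
cat >> h.py <<'E'
def stud():
    p=bot.camera_params("wrist");b=bot.capture("wrist")
    m=(b.max(2)<45).astype(np.uint8)
    n,_,st,ce=cv2.connectedComponentsWithStats(m)
    for i in range(1,n):
        if 15<st[i,4]<1500:
            P=ray("wrist",ce[i],51.5,p)[:2]-C0
            if 44<np.hypot(*P)<60:print("stud area",st[i,4],"r",np.hypot(*P).round(1),"deg from arrow",((np.degrees(np.arctan2(P[1],P[0]))-94.5+180)%360-180).round(1))
E
python3 -c "
from h import *
fine();stud();ring()"
```

```text
time: 14.88
tool_pos: [499.3, -59.5, 32.5]
tcp_rot: [-3.141, 0.0, 1.654]
contact_force: [0.3, -1.1, -0.8]
grip_width: 0.4
finger_force: 0.6
phase 0 contrast 52 vis -66 68
lobe tops (deg,median,min) [(-60, 253, 191), (0, 157, 156), (60, 27, 26)]
14.9333 [499.4 -59.7  32.5] [-0.4 -0.7  0.3]
time: 15.77
tool_pos: [481.7, -117.5, 32.4]
tcp_rot: [-3.141, -0.0, 1.653]
contact_force: [0.0, 1.0, 0.1]
grip_width: 0.4
finger_force: 0.0
phase 59 contrast 79 vis -133 135
lobe tops (deg,median,min) [(-121, 253, 230), (-61, 252, 213), (-1, 252, 238), (59, 32, 28), (119, 158, 158)]
15.8167 [ 481.7 -117.5   32.4] [-0.4 -0.1 -0. ]
stud area 17 r 58.8 deg from arrow -0.7
stud area 410 r 52.7 deg from arrow 60.3
lobe -132:208 -126:254 -120:253 -114:253 -108:176 -102:115 -96:114 -90:114 -84:151 -78:206 -72:206 -66:252 -60:252 -54:252 -48:150 -42:140 -36:104 -30:107 -24:109 -18:112 -12:110 -6:244 0:253 6:254 12:137 18:88 24:80 30:113 36:115 42:114 48:119 54:245 60:26 66:122 72:59 78:59 84:60 90:59 96:59 102:59 108:131 114:163 120:158 126:159 132:107 138:116
stud -126:243 -120:253 -114:148 -108:113 -102:114 -96:114 -90:115 -84:114 -78:121 -72:184 -66:204 -60:252 -54:252 -48:204 -42:204 -36:205 -30:205 -24:205 -18:179 -12:101 -6:108 0:252 6:252 12:196 18:131 24:65 30:112 36:115 42:115 48:119 54:214 60:32 66:22 72:60 78:60 84:59 90:58 96:58 102:59 108:141 114:160 120:159 126:112 132:116
15.9167 [ 481.8 -117.7   32.4] [-0.4 -0.8 -0.7]
```

The stud is at 60.3°, which is exactly the click before last. I'll repeat the same push for the last click.

```bash
python3 -m pendant '[[[0.36,0.02,0],[0,0,0],-1],[[0.36,0.02,0],[0,0,0],-1],[[-0.03,0.43,0],[0,0,0],-1],[[-0.03,0.43,0],[0,0,0],-1],[[-0.02,0.35,0],[0,0,0],-1],[[-0.02,0.28,0],[0,0,0],-1],[[-0.01,0.2,0],[0,0,0],-1],[[-0.01,0.13,0],[0,0,0],-1],[[0,0.08,0],[0,0,0],-1],[[0,0,0],[0,0,0],-1]]'
python3 -c "
from h import *
fine()"
python3 -m pendant '[[[-0.35,-0.02,0],[0,0,0],-1],[[-0.35,-0.02,0],[0,0,0],-1],[[0.03,-0.5,0],[0,0,0],-1],[[0.03,-0.5,0],[0,0,0],-1],[[0.03,-0.5,0],[0,0,0],-1],[[0.02,-0.4,0],[0,0,0],-1],[[0,0,0],[0,0,0],-1],[[0,0,0],[0,0,0],-1],[[0,0,0],[0,0,0],-1],[[0,0,0],[0,0,0],-1]]'
python3 -c "
from h import *
fine();stud();
p=bot.camera_params('wrist');b=bot.capture('wrist');g=b.max(2)
for r in (66,70):
    print(r,[int(g[int(y),int(x)]) for x,y in (proj('wrist',[C0[0]+r*np.cos(np.radians(t+94.5)),C0[1]+r*np.sin(np.radians(t+94.5)),49.5],p) for t in range(-10,11))])"
```

```text
time: 16.75
tool_pos: [499.7, -59.5, 32.5]
tcp_rot: [-3.141, 0.0, 1.654]
contact_force: [-0.6, -1.2, -0.9]
grip_width: 0.2
finger_force: 0.7
phase 6 contrast 52 vis -66 68
lobe tops (deg,median,min) [(-54, 157, 155), (6, 28, 18)]
16.8 [499.8 -59.8  32.5] [-1.2 -0.6  0.5]
time: 17.63
tool_pos: [482.0, -117.5, 32.4]
tcp_rot: [-3.141, -0.0, 1.653]
contact_force: [0.2, 0.6, -0.1]
grip_width: 0.6
finger_force: 0.0
phase 58 contrast 67 vis -133 135
lobe tops (deg,median,min) [(-122, 254, 234), (-62, 252, 204), (-2, 48, 40), (58, 162, 157), (118, 159, 159)]
17.6833 [ 482.  -117.5   32.4] [-0.6 -0.5 -0.1]
stud area 166 r 51.1 deg from arrow 2.5
66 [95, 100, 106, 108, 110, 107, 107, 101, 233, 240, 237, 237, 236, 110, 103, 108, 112, 115, 115, 110, 107]
70 [205, 99, 109, 106, 107, 102, 237, 234, 235, 236, 236, 236, 236, 237, 241, 110, 118, 110, 113, 116, 114]
```

The stud is within about 3° of the arrow. I'll lift clear and verify from a clean viewpoint before handing in.

```bash
python3 -m pendant '[[[0,0,0.8],[0,0,0],-1],[[0,0,0.9],[0,0,0],-1],[[0,0,0.9],[0,0,0],-1],[[0,0,0.9],[0,0,0],-1],[[0,0,0.9],[0,0,0],-1],[[0,0,0],[0,0,0],-1],[[0,0,0],[0,0,0],-1],[[0,0,0],[0,0,0],-1],[[0,0,0],[0,0,0],-1],[[0,0,0],[0,0,0],-1]]'
python3 - <<'E'
from h import *
fine()
p=bot.camera_params("wrist");b=bot.capture("wrist");g=b.max(2)
ctr=proj("wrist",[C0[0],C0[1]+52,51.5],p);print(ctr)
for th in(45,60,80):
    n,l,st,ce=cv2.connectedComponentsWithStats((g<th).astype(np.uint8))
    for i in range(1,n):
        P=ray("wrist",ce[i],51.5,p)[:2]-C0
        if st[i,4]>30 and 44<np.hypot(*P)<60:print(th,"stud",st[i],np.hypot(*P).round(1),np.degrees(np.arctan2(P[1],P[0])).round(1))
# arrow bright tip centroid and white screw on the cap (axis)
for r in(66,70,74):
    T=np.arange(-14,15);v=np.array([int(g[int(y+.5),int(x+.5)]) for x,y in (proj("wrist",[C0[0]+r*np.cos(np.radians(t+94.5)),C0[1]+r*np.sin(np.radians(t+94.5)),49.5],p) for t in T)]);print(r,"arrow bright at",94.5+T[v>215])
x,y=map(int,proj("wrist",[C0[0],C0[1],55.5],p));w=(g[y-14:y+15,x-14:x+15]>180).astype(np.uint8)
n,_,st,ce=cv2.connectedComponentsWithStats(w)
for i in range(1,n):
    if st[i,4]>10:print("cap dot",st[i],ray("wrist",ce[i]+[x-14,y-14],55.5,p)[:2])
# objects from top camera, before vs now
a=bot.capture("top");a0=cv2.imread("pics/top0.png")
for k,(y0,y1,x0,x1) in dict(ram=(145,195,215,262),tape=(108,156,278,322),jar=(135,175,333,366)).items():
    print(k,np.abs(a[y0:y1,x0:x1].astype(int)-a0[y0:y1,x0:x1]).mean().round(1))
E
```

```text
time: 18.62
tool_pos: [481.5, -117.9, 163.2]
tcp_rot: [-3.139, -0.001, 1.653]
contact_force: [0.5, -1.3, -0.8]
grip_width: 0.4
finger_force: 0.0
phase 59 contrast 77 vis -180 179
lobe tops (deg,median,min) [(-121, 253, 251), (-61, 252, 235), (-1, 63, 47), (59, 161, 157), (119, 158, 157), (179, 156, 155)]
18.6667 [ 481.6 -118.   163.3] [-0.1 -0.5  0.7]
[345.1566871   76.05605266]
60 stud [334  71  12  12  63] 51.7 94.9
60 stud [ 257   89   70  112 2423] 51.5 -166.1
60 stud [293 100  13   9  42] 44.5 145.0
80 stud [334  71  12  12 113] 51.5 95.0
80 stud [ 256   75   76  127 2686] 51.0 -166.3
80 stud [293 100  14  10  48] 44.1 145.0
66 arrow bright at [92.5 93.5 94.5 95.5 96.5]
70 arrow bright at [91.5 92.5 93.5 94.5 95.5 96.5 97.5 98.5]
74 arrow bright at [ 88.5  89.5  90.5  91.5  92.5  93.5  94.5  95.5  96.5  97.5  98.5  99.5
 100.5]
cap dot [  8   9  13  11 103] [545.40337153 -61.19831593]
ram 18.5
tape 17.8
jar 30.7
```

```bash
python3 -c "
from plant import bot
print(bot.close_job())"
```

```text
the job is handed in; nothing more can be done
None
```

The studded lobe rests at the arrowhead (stud 95.0°, arrow 94.5°) after a measured stop one click before, never past it. I felt no contact with the jar, ramekin or tape roll, but arm shadow blurred the final image check of them. The job is handed in.

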